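Stand drying cassettes on the sprung pan

TASK

Make up the drying charge: stand the flat metal cassettes upright on a thin end on the sprung pan, one at a time and not leaning, until the pointer has sunk to or past the black mark. Use no more than it takes and leave the spare lying flat on the bench; set them down gently, so that the pan is never driven down to its stop, and do not knock or shift the other things.

Things in the scene. Friction and masses are not known exactly. Their poses are not given: they have to be found in the camera images.
- cassette_a: one of three alike bare-aluminium drying cassettes: a flat block 60 x 120 x 28 mm with a grey perforated window on both large faces, lying flat on the bench, weighing 170 to 240 g. Origin at the centre of the block; x along its 60 mm width, y along its 120 mm length, z along its 28 mm thickness (up at the start). Its smallest faces, 60 x 28 mm, are its short ends; it stands steadily on one
- cassette_b: one of three alike bare-aluminium drying cassettes: a flat block 60 x 120 x 28 mm with a grey perforated window on both large faces, lying flat on the bench, weighing 170 to 240 g. Origin at the centre of the block; x along its 60 mm width, y along its 120 mm length, z along its 28 mm thickness (up at the start). Its smallest faces, 60 x 28 mm, are its short ends; it stands steadily on one
- cassette_c: one of three alike bare-aluminium drying cassettes: a flat block 60 x 120 x 28 mm with a grey perforated window on both large faces, lying flat on the bench, weighing 170 to 240 g. Origin at the centre of the block; x along its 60 mm width, y along its 120 mm length, z along its 28 mm thickness (up at the start). Its smallest faces, 60 x 28 mm, are its short ends; it stands steadily on one
- scale: sprung pan scale, fixed to the bench: a white base 150 (x) x 170 (y) x 45 mm high carrying the steel pan above it. Origin at the centre of its underside, z up. A white gauge plate (40 mm wide, 4 mm thick, from 30 to 115 mm high) stands on its +x side, its outer face 73 mm from the centre, spanning y -45 to -5 mm
- pan_top (a point): centre of the top of the pan, a flat level steel plate without a rim, 125 (x) x 170 (y) mm, 6 mm thick, 100 mm above the bench when empty; axes as scale, and it moves down with the pan. There is room for two cassettes standing apart on their ends, some 40 mm either side of the middle along y
- pan (a joint): how far the pan has sunk (m): 0 when empty, 0.040 at its stop. It moves straight down on a spring of 160 N/m, damped, without tilting, and rises again when unloaded; each cassette sinks it 10 to 15 mm, so one is never enough to reach the mark and two are
- pointer (a point): tip of the dark wire pointer fixed to the pan, in front of the gauge plate (outer, +x side); goes down with the pan
- mark (a point): the thick black line across the gauge plate, 4 mm thick, 79.5 mm above the bench, 17.5 mm below where the pointer stands when the pan is empty
- beaker: bystander: glass beaker, 72 mm across, 95 mm tall, resting on the bench; origin at the centre of its underside
- reagent: bystander: amber glass bottle with black cap, 68 mm across, 140 mm tall, resting on the bench; origin at the centre of its underside
- jar: bystander: white plastic jar, 70 mm across, 75 mm tall, resting on the bench; origin at the centre of its underside
- cork_ring: bystander: round cork flask ring, 100 mm across, 28 mm tall, open middle, resting on the bench; origin at the centre of its underside
- spatula: bystander: spatula with a wooden handle lying flat on the bench, 170 mm long along its own x axis
- clamp_ring: bystander: dark steel ring lying flat, 84 mm across, 12 mm tall, resting on the bench; origin at the centre of its underside
There are look-alikes about, which are no part of the job. Leave any green or red look-alike of the cassette_c alone.

How it is judged (in metres and radians):
On the way:
1. a first cassette stands upright on the pan, released, while the other two lie on the bench (((angle between cassette_a's own z axis and vertical between 1.47 and 1.67 rad and x of cassette_a in the frame of pan_top between -0.065 and 0.065 m and y of cassette_a in the frame of pan_top between -0.087 and 0.087 m and z of cassette_a in the frame of pan_top between 0.024 and 0.067 m and contact force between the fingers and cassette_a below 0.1 N and linear speed of cassette_a below 0.02 m/s and angular speed of cassette_a below 0.2 rad/s and height (world z) of each of cassette_b, cassette_c below 0.022 m) or (angle between cassette_b's own z axis and vertical between 1.47 and 1.67 rad and x of cassette_b in the frame of pan_top between -0.065 and 0.065 m and y of cassette_b in the frame of pan_top between -0.087 and 0.087 m and z of cassette_b in the frame of pan_top between 0.024 and 0.067 m and contact force between the fingers and cassette_b below 0.1 N and linear speed of cassette_b below 0.02 m/s and angular speed of cassette_b below 0.2 rad/s and height (world z) of each of cassette_a, cassette_c below 0.022 m) or (angle between cassette_c's own z axis and vertical between 1.47 and 1.67 rad and x of cassette_c in the frame of pan_top between -0.065 and 0.065 m and y of cassette_c in the frame of pan_top between -0.087 and 0.087 m and z of cassette_c in the frame of pan_top between 0.024 and 0.067 m and contact force between the fingers and cassette_c below 0.1 N and linear speed of cassette_c below 0.02 m/s and angular speed of cassette_c below 0.2 rad/s and height (world z) of each of cassette_a, cassette_b below 0.022 m))), for 0.2 s.
At the end, for the whole second after the job is handed in: Exactly two cassettes stand on the pan on a thin edge, within 0.1 rad (about 6 degrees) of upright, with their centres over the pan, released and at rest; the third lies flat on the bench; the pointer is at or below the mark and the pan is at rest (((angle between cassette_b's own z axis and vertical between 1.47 and 1.67 rad and x of cassette_b in the frame of pan_top between -0.065 and 0.065 m and y of cassette_b in the frame of pan_top between -0.087 and 0.087 m and z of cassette_b in the frame of pan_top between 0.024 and 0.067 m and contact force between the fingers and cassette_b below 0.1 N and linear speed of each of cassette_b, cassette_c below 0.02 m/s and angular speed of each of cassette_b, cassette_c below 0.2 rad/s and angle between cassette_c's own z axis and vertical between 1.47 and 1.67 rad and x of cassette_c in the frame of pan_top between -0.065 and 0.065 m and y of cassette_c in the frame of pan_top between -0.087 and 0.087 m and z of cassette_c in the frame of pan_top between 0.024 and 0.067 m and contact force between the fingers and cassette_c below 0.1 N and height (world z) of cassette_a below 0.022 m) or (angle between cassette_a's own z axis and vertical between 1.47 and 1.67 rad and x of cassette_a in the frame of pan_top between -0.065 and 0.065 m and y of cassette_a in the frame of pan_top between -0.087 and 0.087 m and z of cassette_a in the frame of pan_top between 0.024 and 0.067 m and contact force between the fingers and cassette_a below 0.1 N and linear speed of each of cassette_a, cassette_c below 0.02 m/s and angular speed of each of cassette_a, cassette_c below 0.2 rad/s and angle between cassette_c's own z axis and vertical between 1.47 and 1.67 rad and x of cassette_c in the frame of pan_top between -0.065 and 0.065 m and y of cassette_c in the frame of pan_top between -0.087 and 0.087 m and z of cassette_c in the frame of pan_top between 0.024 and 0.067 m and contact force between the fingers and cassette_c below 0.1 N and height (world z) of cassette_b below 0.022 m) or (angle between cassette_a's own z axis and vertical between 1.47 and 1.67 rad and x of cassette_a in the frame of pan_top between -0.065 and 0.065 m and y of cassette_a in the frame of pan_top between -0.087 and 0.087 m and z of cassette_a in the frame of pan_top between 0.024 and 0.067 m and contact force between the fingers and cassette_a below 0.1 N and linear speed of each of cassette_a, cassette_b below 0.02 m/s and angular speed of each of cassette_a, cassette_b below 0.2 rad/s and angle between cassette_b's own z axis and vertical between 1.47 and 1.67 rad and x of cassette_b in the frame of pan_top between -0.065 and 0.065 m and y of cassette_b in the frame of pan_top between -0.087 and 0.087 m and z of cassette_b in the frame of pan_top between 0.024 and 0.067 m and contact force between the fingers and cassette_b below 0.1 N and height (world z) of cassette_c below 0.022 m)) and z of pointer in the frame of mark below 0 m and velocity of joint pan between -0.01 and 0.01 m/s); the robot touches nothing.
It fails at once if the pan is driven down to its stop (sunk more than 38 mm) (value of joint pan above 0.038 m).
It fails at once if a bystander (beaker, bottle, jar, cork ring, spatula or steel ring) is shifted by more than 40 mm or knocked over (distance of any of beaker, reagent, jar, cork_ring, spatula, clamp_ring from where it was at the start of the episode above 0.04 m or angle between any of beaker, reagent, jar, cork_ring, clamp_ring's own z axis and vertical above 0.6 rad).
It also fails if it takes over 64 s, if anything falls off the work surface, if the arm or the gripper's body presses on something with over 40 N, if the wrist force passes 120 N, or if a joint passes its speed limit or range.

ROBOT

A 6-joint arm with a two-finger parallel gripper is mounted at the origin on the work surface. World frame = base frame: x ahead of the robot, y to its left, z up, the work surface at z = 0. Lengths are in mm, angles in rad, forces in N, time in s.
With the tool pointing down it reaches from about 275 to 1000 mm from the base axis. Payload 8.4 kg.
Tool frame: the origin (TCP) lies at the very end of the fingers, on their centre line; the grasp point (between the pads) lies 19 mm behind it; z points along the fingers, y is the line along which they close (so a half turn about z gives the same grasp; the last joint's range is limited). The gripper opens to 85 mm and grips with 20 to 120 N. Pads are 22 mm wide; open, the fingers measure 114 mm over their backs; the gripper's body (76 mm by 85 mm) begins 54 mm behind the grasp point. The pads swing forward as they close: fully open they stand 13 mm farther back than shut.
Start: joints at [-1.31, 0.353, 1.633, -0, 1.155, -0.002], TCP at [162.364, -603.544, 231.281] pointing down, gripper open.
Joint ranges: [-2.63, 2.63], [-0.92, 2.1], [0.06, 2.66], [-1.3, 4.44], [0, 2.69], [-3.02, 3.02]. Speed limits (rad/s): [2.22, 2.22, 2.79, 3.14, 3.14, 3.14].

INTERFACE

Orientations are given as [roll, pitch, yaw] about the fixed x, y, z axes, in that order (R = Rz(yaw) Ry(pitch) Rx(roll)).
In Python, from rig import sensors, grab_frame, camera_params, order gives the robot as it stands. The module is installed in compiled form; this text tells all that it offers.
- The arm moves only by the tool move_arm, never from a script. Its argument "motion" is a list of rows, each a list of 7 numbers: the turn, a rotation vector about the tool's x, y, z in normalised numbers (1 is pi rad), then the shift along the tool's x, y, z in a scale on which 1.0 is 750 mm, then the finger opening in m, from 0 to 0.0854. A call has 1 to 8 rows; each row is the pose to reach, as a shift and turn from the pose commanded when the call began, along the tool's axes at that moment; what a row does not reach only later rows make up. A row lasts 1/8 s, in which the tool goes at most 62.5 mm and 10.7 degrees, less where a joint would pass 70% of its speed; a pose out of reach is approached as far as the arm can. A shift or turn number past 1, either way, is cut back to 1. A call with a gripper value outside its range is refused whole. The fingers move at their own pace and stop on an object; "grip_force" is the grip in N (left out, the last holds). Time passes only in rows, so rows that repeat a pose let the fingers close. It gives the time, the measured TCP pose, the force, the opening and the grip force at its end, in the units of the state.
- sensors.sense(): the state, without advancing time (a new reading comes with each control period).
- grab_frame(name): name is "side" or "top"; returns (picture, depth): 420x560x3 uint8, red, green, blue; 420x560 float32, mm along the optical axis (not along the pixel's ray), 0 where there is no reading.
- camera_params(name): a dict with "camera_matrix" (3x3 intrinsics, pixels), "world_from_camera" (4x4, takes a point from camera to world coordinates). Camera axes: x right, y down, z forward; pixel columns grow to the right and rows downward; lengths in mm; the calibration is good to about 2 mm. A picture is of the moment at which its call begins. camera_params takes no time and is no camera call.
- order.sign_off(): hands the job in; it is judged then, once.
The state is a dict: "clock": time; "qpos": joint angles; "qvel": joint speeds; "joint_efforts": joint torques, N m; "eef_pos": TCP position; "tcp_rot": TCP orientation; "contact_force": force on the tool from outside, world axes, zero at the start; "wrist_torque": the same for the moment, N m; "opening": opening from 0.0 (shut) to 1.0 (fully open); "grasp_force": force on a finger pad.
Only numpy, scipy, OpenCV 4.12 (cv2) and the standard library are available. Lean on these libraries where they do the work, as an engineer would, in place of code of your own. Each camera call takes 0.05 s, during which the arm holds its last target. There are 200 camera calls.

## Working session

There is one attempt and no reset: what is moved stays moved. The work goes in short steps, Python scripts to look and compute and a tool call to move; the robot and the scene stay as the last step left them, time stands still between calls to the robot, and variables do not carry over. Pictures are saved under pics/ and viewed, at most 10 in all, crops included, and the job is handed in when it is done.

Besides the shell and the picture viewer there is one more tool, called after ">>>" as name(argument=value, ...) on one line, values as JSON. move_arm: Moves the arm, as the interface text tells. Its arguments: {"type":"object","properties":{"motion":{"type":"array","items":{"type":"array","items":{"type":"number"}}},"grip_force":{"type":"number"}},"required":["motion"]}

```bash
mkdir -p pics; cat > h.py <<'E'
import numpy as np,cv2
from rig import sensors,grab_frame,camera_params,order
from scipy.spatial.transform import Rotation as R
def cloud(name,d):
    p=camera_params(name);K=np.array(p["camera_matrix"]);T=np.array(p["world_from_camera"])
    v,u=np.mgrid[:d.shape[0],:d.shape[1]]
    c=np.stack([(u-K[0,2])/K[0,0]*d,(v-K[1,2])/K[1,1]*d,d],-1)
    w=c@T[:3,:3].T+T[:3,3]; w[d<=0]=np.nan
    return w
def proj(name,P):
    p=camera_params(name);K=np.array(p["camera_matrix"]);T=np.linalg.inv(np.array(p["world_from_camera"]))
    c=T[:3,:3]@np.array(P,float)+T[:3,3];q=K@c;return q[:2]/q[2]
def save(n,im): cv2.imwrite(f'pics/{n}.png',im[...,::-1])
E
python3 - <<'E'
from h import *
s=sensors.sense();print(s)
for n in("top","side"):
    im,d=grab_frame(n);save(n+"0",im);np.save(n+"0.npy",d);np.save(n+"im.npy",im)
    print(n,np.round(camera_params(n)["world_from_camera"],3).tolist(),np.array(camera_params(n)["camera_matrix"]).tolist())
E
```

```text
{'clock': 0.0, 'qpos': array([-1.31041763e+00,  3.53655366e-01,  1.63414021e+00,  4.33349085e-05,
        1.15520618e+00, -2.37907966e-03]), 'qvel': array([-0.0013949 , -0.0001714 ,  0.00135735, -0.00023301, -0.00107344,
        0.00024213]), 'joint_efforts': array([-3.03422952e-03, -6.05251908e+01, -3.42075706e+01, -2.58837235e-04,
        9.29475093e-03, -3.21496873e-05]), 'eef_pos': array([ 162.24197669, -603.07531387,  230.55458034]), 'tcp_rot': array([-3.14018366e+00, -4.29737060e-05,  2.62740218e-01]), 'contact_force': array([ 0.20884204,  0.37579885, -0.09601512]), 'wrist_torque': array([ 0.00295545,  0.04447814, -0.01086803]), 'grasp_force': 0.0, 'opening': 1.0001373534610107}
top [[-0.021, -0.995, 0.099, 313.758], [-1.0, 0.022, 0.004, -8.01], [-0.006, -0.099, -0.995, 1538.326], [0.0, 0.0, 0.0, 1.0]] [[470.38566848669944, 0.0, 280.1196023684985], [0.0, 470.38566848669944, 200.79936382157595], [0.0, 0.0, 1.0]]
side [[-0.846, -0.272, 0.458, -97.794], [-0.533, 0.442, -0.721, 938.253], [-0.007, -0.855, -0.519, 767.563], [0.0, 0.0, 0.0, 1.0]] [[402.1736759242521, 0.0, 277.2083822574119], [0.0, 402.1736759242521, 211.67483568461657], [0.0, 0.0, 1.0]]
```

View pics/top0.png

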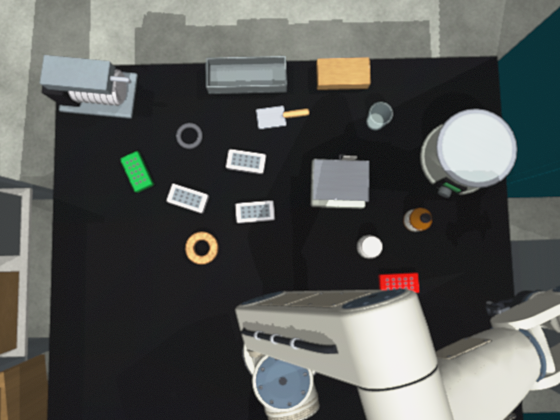

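View pics/side0.png

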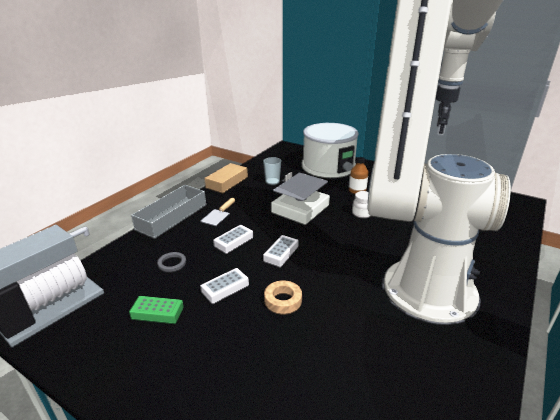

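The top view shows three white cassettes at about px (246,161), (188,198) and (255,212). The scale is at (340,185) with its gauge on the upper (+x) side at (348,157). The side view shows the same cassettes at (233,238), (225,285) and (281,250), and the pan at (300,187). Red and green look-alikes are present. I'll measure next.

```bash
python3 - <<'E'
from h import *
from scipy.spatial import cKDTree
for n,seeds in(("top",[(246,161),(188,198),(255,212)]),("side",[(233,238),(225,285),(281,250)])):
    im=np.load(n+"im.npy").astype(int);d=np.load(n+"0.npy");w=cloud(n,d)
    z=w[...,2]
    b=z[200:300,60:150] if n=="top" else z[330:380,150:250]
    print(n,"bench z",np.nanmedian(b))
    m=((z>18)&(z<45)).astype(np.uint8)
    k,lab,st,_=cv2.connectedComponentsWithStats(m)
    for u,v in seeds:
        l=lab[v,u]; P=w[(lab==l)&(z>23)] if l else w[v-3:v+4,u-3:u+4].reshape(-1,3)
        r=cv2.minAreaRect(P[:,:2].astype(np.float32)); bp=cv2.boxPoints(r)
        e=[(bp[1]-bp[0]),(bp[2]-bp[1])];L=max(e,key=np.linalg.norm)
        print((u,v),len(P),"c",np.round(r[0],1),"size",np.round(r[1],1),"len dir deg",round(np.degrees(np.arctan2(L[1],L[0]))%180,1),"z",np.round(np.nanmedian(P[:,2]),1))
    pm=((z>94)&(z<108)).astype(np.uint8);k,lab,st,_=cv2.connectedComponentsWithStats(pm)
    u,v=(340,182) if n=="top" else (300,185)
    P=w[lab==lab[v,u]];r=cv2.minAreaRect(P[:,:2].astype(np.float32));print("pan",lab[v,u],len(P),r,np.nanmedian(P[:,2]))
    # all bodies over 60 mm
    for i in range(1,0):pass
w=cloud("top",np.load("top0.npy"))
for nm,(u,v) in dict(beaker=(376,122),reag=(425,217),jar=(370,245),cork=(186+5,248),spat=(270,117),ring=(178,135),drum=(478,145),redc=(400,283),gauge=(348,157),tray=(245,92)).items():print(nm,np.round(w[v,u]))
E
```

```text
top bench z -0.3991807277211592
(246, 161) 606 c [599.2 106.7] size [120.1  61.3] len dir deg 80.3 z 27.4
(188, 198) 630 c [481.9 297.3] size [120.6  59.6] len dir deg 70.6 z 28.0
(255, 212) 616 c [433.7  79.3] size [ 59.7 119.4] len dir deg 93.6 z 27.9
pan 26 2110 ((527.598388671875, -192.22488403320312), (170.0880889892578, 143.21572875976562), 86.85859680175781) 99.40877641155544
side bench z -0.04407182816856903
(233, 238) 426 c [598.8 106.7] size [122.3  64.9] len dir deg 78.2 z 28.4
(225, 285) 674 c [481.9 299.6] size [120.6  63.4] len dir deg 71.0 z 28.2
(281, 250) 478 c [433.4  81. ] size [ 61.4 122.6] len dir deg 93.2 z 28.3
pan 18 847 ((527.2035522460938, -191.21426391601562), (175.22506713867188, 143.89500427246094), 87.0347900390625) 100.4476773005374
beaker [ 698. -307.   99.]
reag [ 395. -430.  146.]
jar [ 316. -277.   79.]
cork [319. 286.  25.]
spat [749.  25.   3.]
ring [692. 331.  11.]
drum [ 604. -592.  166.]
redc [ 195. -376.   32.]
gauge [ 587. -214.  111.]
tray [836. 108.   4.]
```

Careful with the scale: shifts go in shares of 750 mm and turns go in shares of pi rad. That gives: 0.15 rad is 0.0477.

>>> move_arm(motion=[[0.0477,0,0,0,0,0,0.0854],[0.0477,0,0,0,0,0,0.0854]])

```text
clock: 0.35
eef_pos: [162.6, -604.5, 229.9]
tcp_rot: [-2.99, -0.0, 0.263]
contact_force: [0.4, -0.7, -1.0]
opening: 1.0
grasp_force: 0.0
```

```bash
python3 -c "
from h import *
s=sensors.sense();print(s['clock'],s['qpos'].round(3),s['eef_pos'].round(1),s['tcp_rot'].round(3));print(R.from_euler('xyz',s['tcp_rot']).as_matrix().round(2))"
```

```text
0.35 [-1.31   0.439  1.516 -0.     1.338 -0.002] [ 162.6 -604.5  229.9] [-2.99  -0.     0.263]
[[ 0.97  0.26 -0.04]
 [ 0.26 -0.95  0.15]
 [ 0.   -0.15 -0.99]]
```

Cassette centres are (434,80), (599,107) and (482,298), top about 28 mm in both views. The pan is at roughly (518,-192), about 100 mm high. Next I'll test the wrist tilt sign while travelling.

```bash
cat >> h.py <<'E'
def goal(tcp,zdir,ydir):
    "tool-frame turn+shift (rotvec rad, shift m) from present pose to TCP tcp, tool z along zdir, closing along ydir"
    s=sensors.sense();R0=R.from_euler('xyz',s['tcp_rot']);z=np.array(zdir,float);z/=np.linalg.norm(z)
    y=np.array(ydir,float);y-=z*(y@z);y/=np.linalg.norm(y)
    G=R.from_matrix(np.stack([np.cross(y,z),y,z],1))
    rv=(R0.inv()*G).as_rotvec();sh=R0.inv().apply(np.array(tcp)-s['eef_pos'])/1000
    print("turn",rv.round(4).tolist(),"shift",sh.round(4).tolist(),"q",s['qpos'].round(2).tolist(),"t",s['clock']);return G
E
python3 - <<'E'
from h import *
goal((434,55,230),(0,-.3,-.95),(1,-.06,0))
E
```

```text
turn [-0.3364, -0.3477, -1.2221] shift [0.4334, -0.5599, 0.0853] q [-1.31, 0.44, 1.52, -0.0, 1.34, -0.0] t 0.35
```

To row units: -0.5599 m is -0.7465, 0.4334 m is 0.5779, -1.2221 rad is -0.389.

>>> move_arm(motion=[[-0.1071,-0.1107,-0.389,0.5779,-0.7465,0.1137,0.0854],[-0.1071,-0.1107,-0.389,0.5779,-0.7465,0.1137,0.0854],[-0.1071,-0.1107,-0.389,0.5779,-0.7465,0.1137,0.0854],[-0.1071,-0.1107,-0.389,0.5779,-0.7465,0.1137,0.0854],[-0.1071,-0.1107,-0.389,0.5779,-0.7465,0.1137,0.0854],[-0.1071,-0.1107,-0.389,0.5779,-0.7465,0.1137,0.0854],[-0.1071,-0.1107,-0.389,0.5779,-0.7465,0.1137,0.0854],[-0.1071,-0.1107,-0.389,0.5779,-0.7465,0.1137,0.0854]])

```text
clock: 1.35
eef_pos: [350.6, -143.5, 230.8]
tcp_rot: [3.119, 0.307, 1.514]
contact_force: [1.7, -0.9, 0.9]
opening: 0.999
grasp_force: 0.0
```

```bash
python3 - <<'E'
from h import *
print(sensors.sense()['eef_pos'])
goal((434,55,230),(0,-.3,-.95),(1,-.06,0))
E
```

```text
[ 350.55407555 -143.54605417  230.76512147]
turn [0.0058, 0.0017, 0.0026] shift [0.1937, 0.0733, -0.059] q [-0.12, -0.08, 2.19, -0.36, 1.02, 0.12] t 1.35
```

```bash
python3 - <<'E'
from h import *
goal((437.6,12,103),(-.026,.437,-.899),(.998,.06,0))
E
```

```text
turn [0.0304, 0.7607, -0.111] shift [0.1914, 0.0763, 0.0751] q [-0.12, -0.08, 2.19, -0.36, 1.02, 0.12] t 1.35
```

To row units: 0.1914 m is 0.2552, 0.0763 m is 0.1017, 0.7607 rad is 0.2421.

>>> move_arm(motion=[[0.0097,0.2421,-0.0353,0.2552,0.1017,0.1001,0.0854],[0.0097,0.2421,-0.0353,0.2552,0.1017,0.1001,0.0854],[0.0097,0.2421,-0.0353,0.2552,0.1017,0.1001,0.0854],[0.0097,0.2421,-0.0353,0.2552,0.1017,0.1001,0.0854],[0.0097,0.2421,-0.0353,0.2552,0.1017,0.1001,0.0854],[0.0097,0.2421,-0.0353,0.2552,0.1017,0.1001,0.0854],[0.0097,0.2421,-0.0353,0.2552,0.1017,0.1001,0.0854]])

```text
clock: 2.22
eef_pos: [438.0, 9.2, 104.0]
tcp_rot: [-3.139, -0.451, 1.625]
contact_force: [-0.3, 0.5, 0.5]
opening: 1.001
grasp_force: 0.0
```

```bash
python3 - <<'E'
from h import *
s=sensors.sense();print(s['eef_pos'],s['qvel'].round(2),s['contact_force'])
im,d=grab_frame("side");im2,d2=grab_frame("top")
save("h1",np.vstack([cv2.resize(im[180:320,200:380],(540,420))[:300],cv2.resize(im2[120:240,200:380],(540,360))[:300]]))
goal((434.7,60,4),(-.026,.437,-.899),(.998,.06,0))
E
```

```text
[438.01619786   9.16184409 103.95071489] [ 0.   -0.   -0.    0.01  0.   -0.01] [-0.31597568  0.51002345  0.46468272]
turn [-0.0003, 0.0015, -0.0043] shift [0.002, -0.0005, 0.1121] q [-0.31, 0.35, 2.09, 0.53, 0.94, -0.73] t 2.325
```

View pics/h1.png

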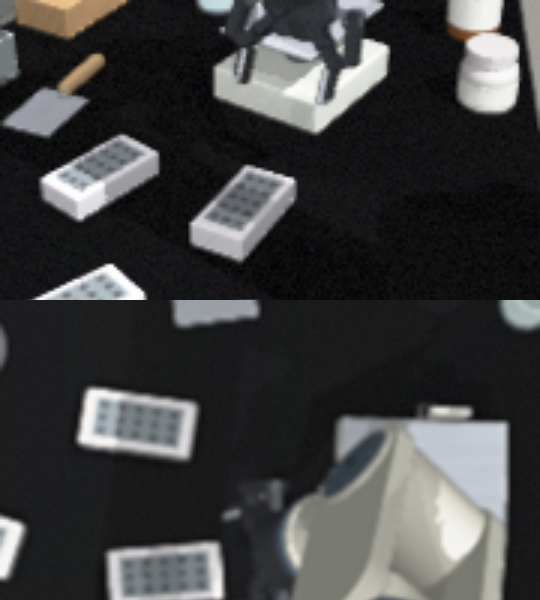

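The gripper is open in front of the near cassette and lined up along its length: in the top crop the gripper is at (255,540) and the cassette at (165,575). I'll descend and grip.

To row units: 0.112 m is 0.1493, 0.002 m is 0.0027.

>>> move_arm(motion=[[0,0,0,0.0027,-0.0007,0.0667,0.0854],[0,0,0,0.0027,-0.0007,0.12,0.0854],[0,0,0,0.0027,-0.0007,0.1493,0.0854],[0,0,0,0.0027,-0.0007,0.1493,0.0854],[0,0,0,0.0027,-0.0007,0.1493,0.05],[0,0,0,0.0027,-0.0007,0.1493,0.05],[0,0,0,0.0027,-0.0007,0.1493,0.05],[0,0,0,0.0027,-0.0007,0.1493,0.05]], grip_force=60)

```text
clock: 3.32
eef_pos: [435.6, 59.7, 4.4]
tcp_rot: [-3.14, -0.454, 1.625]
contact_force: [-0.6, -1.3, 5.2]
opening: 0.687
grasp_force: 64.0
```

```bash
python3 - <<'E'
from h import *
s=sensors.sense();print(s['eef_pos'],s['opening'],s['contact_force'],s['grasp_force'])
E
```

```text
[435.55691096  59.73031849   4.42939938] 0.6867433305989885 [-0.61390007 -1.2604975   5.16593897] 64.02642846107483
```

```bash
python3 - <<'E'
from h import *
goal((435.6,59.7,260),(-.026,.437,-.899),(.998,.06,0))
G=goal((480,-60,270),-.438*np.array([0,0,1])-.899*np.array([.052,.9986,0]),(.9986,-.052,0))
goal((515.5,-241.6,235),-.438*np.array([0,0,1])-.899*np.array([.052,.9986,0]),(.9986,-.052,0))
E
```

```text
turn [0.0005, -0.0007, -0.005] shift [0.112, -0.0003, -0.2297] q [-0.2, 0.54, 2.15, 0.71, 0.71, -0.86] t 3.325
turn [0.0372, -1.5696, 0.1131] shift [0.0068, 0.0374, -0.2922] q [-0.2, 0.54, 2.15, 0.71, 0.71, -0.86] t 3.325
turn [0.0372, -1.5696, 0.1131] shift [-0.1732, 0.0629, -0.3412] q [-0.2, 0.54, 2.15, 0.71, 0.71, -0.86] t 3.325
```

To row units: -0.2297 m is -0.3063, 0.112 m is 0.1493.

>>> move_arm(motion=[[0,0,0,0.016,0,-0.0333,0.05],[0,0,0,0.0533,0,-0.1093,0.05],[0,0,0,0.0907,0,-0.1853,0.05],[0,0,0,0.128,0,-0.2627,0.05],[0,0,0,0.1493,0,-0.3063,0.05],[0,0,0,0.1493,0,-0.3063,0.05]])

```text
clock: 4.08
eef_pos: [437.1, 59.3, 262.2]
tcp_rot: [3.138, -0.451, 1.627]
contact_force: [0.7, -0.0, -3.1]
opening: 0.688
grasp_force: 66.3
```

```bash
python3 - <<'E'
from h import *
s=sensors.sense();print(s['eef_pos'],s['opening'],s['contact_force'],s['grasp_force'])
goal((480,-60,270),-.438*np.array([0,0,1])-.899*np.array([.052,.9986,0]),(.9986,-.052,0))
E
```

```text
[437.05011847  59.32244607 262.17127068] 0.6880627911042213 [ 0.656234   -0.02034485 -3.13362553] 66.28591060638428
turn [0.0424, -1.5674, 0.1111] shift [-0.106, 0.0363, -0.0599] q [-0.2, 0.09, 1.99, 0.47, 1.23, -0.45] t 4.075
```

To row units: -0.106 m is -0.1413, -0.0599 m is -0.0799, -1.5674 rad is -0.4989.

>>> move_arm(motion=[[0.0135,-0.4989,0.0354,-0.1413,0.0484,-0.0799,0.05],[0.0135,-0.4989,0.0354,-0.1413,0.0484,-0.0799,0.05],[0.0135,-0.4989,0.0354,-0.1413,0.0484,-0.0799,0.05],[0.0135,-0.4989,0.0354,-0.1413,0.0484,-0.0799,0.05],[0.0135,-0.4989,0.0354,-0.1413,0.0484,-0.0799,0.05],[0.0135,-0.4989,0.0354,-0.1413,0.0484,-0.0799,0.05],[0.0135,-0.4989,0.0354,-0.1413,0.0484,-0.0799,0.05],[0.0135,-0.4989,0.0354,-0.1413,0.0484,-0.0799,0.05]])

```text
clock: 5.08
eef_pos: [478.4, -58.7, 265.4]
tcp_rot: [-3.121, 1.049, 1.543]
contact_force: [-0.3, -0.7, -3.1]
opening: 0.689
grasp_force: 66.1
```

```bash
python3 - <<'E'
from h import *
s=sensors.sense();print(s['eef_pos'],s['opening'],s['contact_force'],s['grasp_force'])
goal((515.5,-241.6,235),-.438*np.array([0,0,1])-.899*np.array([.052,.9986,0]),(.9986,-.052,0))
E
```

```text
[478.44141886 -58.73322244 265.42579407] 0.6886633239653284 [-0.32770326 -0.70538156 -3.13738846] 66.12892270088196
turn [0.0009, -0.0685, 0.0122] shift [-0.0643, 0.0457, 0.1718] q [0.45, 0.41, 1.91, -0.87, 1.54, 0.86] t 5.075
```

To row units: 0.1718 m is 0.2291, -0.0643 m is -0.0857, -0.0685 rad is -0.0218.

>>> move_arm(motion=[[0.0003,-0.0218,0.0039,-0.0857,0.0609,0.2291,0.05],[0.0003,-0.0218,0.0039,-0.0857,0.0609,0.2291,0.05],[0.0003,-0.0218,0.0039,-0.0857,0.0609,0.2291,0.05],[0.0003,-0.0218,0.0039,-0.0857,0.0609,0.2291,0.05],[0.0003,-0.0218,0.0039,-0.0857,0.0609,0.2291,0.05],[0.0003,-0.0218,0.0039,-0.0857,0.0609,0.2291,0.05]])

```text
clock: 5.82
eef_pos: [515.3, -241.0, 234.2]
tcp_rot: [-3.139, 1.112, 1.521]
contact_force: [0.1, 0.2, -2.7]
opening: 0.69
grasp_force: 67.4
```

```bash
python3 - <<'E'
from h import *
s=sensors.sense();print(s['eef_pos'],s['opening'],s['contact_force'],s['qpos'].round(2))
im,d=grab_frame("side");im2,d2=grab_frame("top")
np.save("sim1",im);np.save("sd1",d)
save("p1",np.hstack([cv2.resize(im[80:240,230:390],(400,400)),cv2.resize(im2[100:260,280:440],(400,400))]))
w=cloud("side",d);z=w[...,2]
# upright cassette points
m=(z>120)&(abs(w[...,0]-516)<80)&(abs(w[...,1]+232)<40)
v,u=np.nonzero(m);print(len(u),u.min(),u.max(),v.min(),v.max(),np.nanmin(z[m]))
goal((515.5,-241.6,188),-.438*np.array([0,0,1])-.899*np.array([.052,.9986,0]),(.9986,-.052,0))
w=cloud("top",np.load("top0.npy"));z=w[...,2];p=(z>96)&(z<103)&(w[...,0]>430)&(w[...,0]<575)&(abs(w[...,1]+192)<95);P=w[p];print(P.min(0),P.max(0),cv2.minAreaRect(P[:,:2].astype(np.float32)))
E
```

```text
[ 515.28577254 -240.99249926  234.17028094] 0.6903014865607009 [ 0.06945841  0.1548967  -2.65844247] [ 0.12  0.47  1.96 -1.14  1.33  0.85]
432 299 319 133 170 154.3145839591673
turn [-0.0005, -0.0055, 0.0007] shift [0.0413, 0.0, 0.0213] q [0.12, 0.47, 1.96, -1.14, 1.33, 0.85] t 5.925
[ 453.55617827 -277.34264971   96.00016705] [ 574.95431041 -104.18377536  102.99980395] ((516.7086181640625, -190.64938354492188), (169.7719268798828, 122.2361831665039), 88.02826690673828)
```

View pics/p1.png

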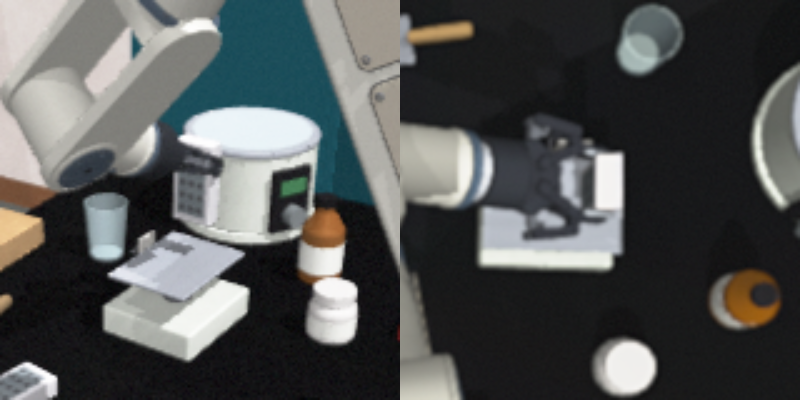

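The cassette is held upright over the far (-y) half of the pan (left crop at (195,190)). Its lowest point is at z ≈ 154, as predicted. I'll check the lean, then lower.

```bash
cat >> h.py <<'E'
def lean(d,c,zr,n="side"):
    "fit planes to upright cassette faces near xy c and return normals"
    w=cloud(n,d);m=(w[...,2]>zr[0])&(w[...,2]<zr[1])&(np.hypot(w[...,0]-c[0],w[...,1]-c[1])<45)
    P=w[m];out=[]
    # largest face = normal ~ +y (side camera sits at +y)
    rng=np.random.default_rng(0);best=None
    for _ in range(400):
        a=P[rng.choice(len(P),3,False)];nn=np.cross(a[1]-a[0],a[2]-a[0]);L=np.linalg.norm(nn)
        if L<50: continue
        nn/=L
        if abs(nn[1])<.7: continue
        i=abs((P-a[0])@nn)<1.5
        if best is None or i.sum()>best.sum():best=i
    Q=P[best];q=Q.mean(0);nn=np.linalg.svd(Q-q)[2][2];nn*=np.sign(nn[1])
    print("face n",nn.round(3),"centre",q.round(1),"ext",Q.min(0).round(1),Q.max(0).round(1),best.sum())
E
python3 - <<'E'
from h import *
lean(np.load("sd1.npy"),(515,-231),(150,222))
lean(np.load("sd1.npy"),(515,-231),(150,205))
E
```

```text
face n [0.036 0.999 0.003] centre [ 512.4 -218.2  188.2] ext [ 483.7 -220.6  156.7] [ 541.2 -215.9  221.7] 113
face n [-0.012  1.     0.022] centre [ 513.2 -218.8  180.3] ext [ 483.9 -220.5  154.7] [ 540.1 -217.   204.6] 90
```

To row units: 0.0413 m is 0.0551, 0.0213 m is 0.0284, -0.0055 rad is -0.0018.

>>> move_arm(motion=[[0,-0.0018,0,0.0276,0,0.0143,0.05],[0,-0.0018,0,0.0551,0,0.0284,0.05],[0,-0.0018,0,0.0551,0,0.0284,0.05],[0,-0.0018,0,0.0551,0,0.0284,0.05]])

```text
clock: 6.42
eef_pos: [515.6, -242.2, 188.7]
tcp_rot: [-3.14, 1.118, 1.519]
contact_force: [0.1, -0.3, -2.2]
opening: 0.689
grasp_force: 67.3
```

```bash
python3 - <<'E'
from h import *
s=sensors.sense();print(s['eef_pos'],s['contact_force'],s['wrist_torque'])
for z in(179,168): goal((515.5,-241.6,z),-.438*np.array([0,0,1])-.899*np.array([.052,.9986,0]),(.9986,-.052,0))
E
```

```text
[ 515.63877797 -242.24275756  188.700435  ] [ 0.11535473 -0.31628052 -2.17417052] [ 0.75910597 -0.00480041  0.00702112]
turn [-0.001, 0.0008, 0.0001] shift [0.009, -0.0002, 0.0037] q [0.12, 0.56, 1.97, -1.17, 1.3, 0.94] t 6.425
turn [-0.001, 0.0008, 0.0001] shift [0.0189, -0.0002, 0.0085] q [0.12, 0.56, 1.97, -1.17, 1.3, 0.94] t 6.425
```

To row units: 0.0185 m is 0.0247, 0.009 m is 0.012.

>>> move_arm(motion=[[0,0,0,0.008,0,0.0036,0.05],[0,0,0,0.012,0,0.0053,0.05],[0,0,0,0.016,0,0.0072,0.05],[0,0,0,0.02,0,0.0089,0.05],[0,0,0,0.0227,0,0.0103,0.05],[0,0,0,0.0247,0,0.0111,0.05],[0,0,0,0.0247,0,0.0111,0.05],[0,0,0,0.0247,0,0.0111,0.05]])

```text
clock: 7.42
eef_pos: [515.2, -242.1, 167.8]
tcp_rot: [-3.14, 1.118, 1.519]
contact_force: [0.5, 0.2, -0.3]
opening: 0.686
grasp_force: 67.6
```

```bash
python3 - <<'E'
from h import *
s=sensors.sense();print(s['eef_pos'],s['contact_force'],s['wrist_torque'])
im,d=grab_frame("side");w=cloud("side",d)
m=(w[...,2]>70)&(w[...,2]<110)&(w[...,0]>465)&(w[...,0]<560)&(w[...,1]>-190)&(w[...,1]<-120);print("pan z",np.median(w[m][:,2]),m.sum())
d0=np.load("side0.npy");w=cloud("side",d0);m=(w[...,2]>70)&(w[...,2]<110)&(w[...,0]>465)&(w[...,0]<560)&(w[...,1]>-190)&(w[...,1]<-120);print("pan z0",np.median(w[m][:,2]))
lean(d,(515,-231),(90,150))
E
```

```text
[ 515.20712487 -242.10222007  167.80090602] [ 0.47479787  0.19225298 -0.26012025] [ 0.36451052 -0.08541784  0.13048582]
pan z 86.93873142922325 255
pan z0 100.69370588949005
face n [ 0.101  0.995 -0.002] centre [ 513.8 -219.6  122.2] ext [ 483.1 -223.8   91.1] [ 544.5 -215.6  148.9] 105
```

To row units: -0.15 m is -0.2, -0.12 m is -0.16.

>>> move_arm(motion=[[0,0,0,0,0,0,0.066],[0,0,0,0,0,0,0.075],[0,0,0,0,0,0,0.0854],[0,0,0,0,0,0,0.0854],[0,0,0,0,0,-0.0267,0.0854],[0,0,0,0,0,-0.08,0.0854],[0,0,0,0,0,-0.16,0.0854],[0,0,0,0,0,-0.2,0.0854]])

```text
clock: 8.48
eef_pos: [523.2, -104.0, 235.0]
tcp_rot: [3.14, 1.116, 1.517]
contact_force: [0.4, 0.1, 0.4]
opening: 1.001
grasp_force: 0.0
```

```bash
python3 - <<'E'
from h import *
s=sensors.sense();print(s['eef_pos'],s['contact_force'],s['opening'])
im,d=grab_frame("side");im2,d2=grab_frame("top")
save("p2",np.hstack([cv2.resize(im[80:240,230:390],(400,400)),cv2.resize(im2[100:260,280:440],(400,400))]))
w=cloud("side",d)
m=(w[...,2]>70)&(w[...,2]<110)&(w[...,0]>465)&(w[...,0]<560)&(w[...,1]>-190)&(w[...,1]<-120);print("pan z",np.median(w[m][:,2]),m.sum())
lean(d,(515,-231),(90,205))
# next: grasp at cassette1
l=np.array([np.cos(np.radians(80.3)),np.sin(np.radians(80.3)),0]);c=np.array([599,106.7,0]);z=.438*l-np.array([0,0,.899]);y=(l[1],-l[0],0)
t=c-20.5*l+[0,0,4];print(t,(t-112*z))
goal(t-112*z+[0,0,60],z,y)
E
```

```text
[ 523.19002694 -103.97426906  234.96073097] [0.44635719 0.13076803 0.44743446] 1.0013058409071305
pan z 86.2792865169821 257
face n [0.023 0.999 0.025] centre [ 513.1 -219.9  148. ] ext [ 483.2 -223.2   91.5] [ 542.9 -217.   204.5] 194
[595.54596772  86.49307888   4.        ] [587.28055271  38.1384095  104.688     ]
turn [0.0454, 1.5672, 0.124] shift [0.127, 0.0559, -0.0993] q [0.36, 0.52, 1.87, -0.97, 1.49, 0.89] t 8.575
```

View pics/p2.png

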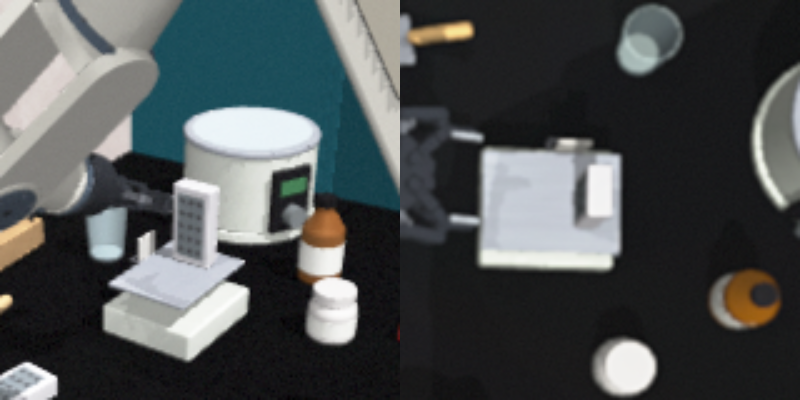

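The first cassette stands free and upright at (195,225) in the left crop, and the pan is down about 14 mm. Next is the second cassette.

To row units: 0.127 m is 0.1693, -0.0993 m is -0.1324, 1.5672 rad is 0.4989.

>>> move_arm(motion=[[0.0145,0.4989,0.0395,0.1693,0.0745,-0.1324,0.0854],[0.0145,0.4989,0.0395,0.1693,0.0745,-0.1324,0.0854],[0.0145,0.4989,0.0395,0.1693,0.0745,-0.1324,0.0854],[0.0145,0.4989,0.0395,0.1693,0.0745,-0.1324,0.0854],[0.0145,0.4989,0.0395,0.1693,0.0745,-0.1324,0.0854],[0.0145,0.4989,0.0395,0.1693,0.0745,-0.1324,0.0854],[0.0145,0.4989,0.0395,0.1693,0.0745,-0.1324,0.0854],[0.0145,0.4989,0.0395,0.1693,0.0745,-0.1324,0.0854]])

```text
clock: 9.57
eef_pos: [586.4, 34.0, 163.7]
tcp_rot: [3.137, -0.385, 1.403]
contact_force: [-0.3, -0.2, -2.0]
opening: 0.998
grasp_force: 0.0
```

```bash
python3 - <<'E'
from h import *
s=sensors.sense();print(s['eef_pos'],s['contact_force'],s['opening'])
l=np.array([np.cos(np.radians(80)),np.sin(np.radians(80)),0]);c=np.array([599,106.7,0]);z=.438*l-np.array([0,0,.899]);y=(l[1],-l[0],0)
t=c-20.5*l+[0,0,4]
goal(t-112*z,z,y);goal(t,z,y)
E
```

```text
[586.37406897  34.02763227 163.65825599] [-0.32430775 -0.15582422 -1.98535349] 0.9976352651211209
turn [0.0013, 0.0686, 0.0064] shift [-0.0182, -0.0004, 0.0562] q [-0.17, 0.38, 1.83, 0.47, 0.98, -0.27] t 9.575
turn [0.0013, 0.0686, 0.0064] shift [-0.0106, -0.0005, 0.168] q [-0.17, 0.38, 1.83, 0.47, 0.98, -0.27] t 9.575
```

To row units: 0.0562 m is 0.0749, -0.0182 m is -0.0243, 0.0686 rad is 0.0218.

>>> move_arm(motion=[[0.0004,0.0218,0.002,-0.0243,-0.0005,0.0749,0.0854],[0.0004,0.0218,0.002,-0.0243,-0.0005,0.0749,0.0854],[0.0004,0.0218,0.002,-0.0243,-0.0005,0.0749,0.0854],[0.0004,0.0218,0.002,-0.0243,-0.0005,0.0749,0.0854]])

```text
clock: 10.07
eef_pos: [587.7, 38.7, 106.0]
tcp_rot: [3.141, -0.447, 1.399]
contact_force: [0.4, -0.4, 0.6]
opening: 1.004
grasp_force: 0.0
```

```bash
python3 - <<'E'
from h import *
s=sensors.sense();print(s['eef_pos'],s['contact_force'],s['opening'])
l=np.array([np.cos(np.radians(80)),np.sin(np.radians(80)),0]);c=np.array([599,106.7,0]);z=.438*l-np.array([0,0,.899]);y=(l[1],-l[0],0)
t=c-20.5*l+[0,0,4]
goal(t,z,y)
E
```

```text
[587.68681488  38.73011836 105.98478976] [ 0.44108916 -0.39963991  0.58204353] 1.0044061929462496
turn [-0.0003, 0.0068, 0.0025] shift [-0.0004, -0.0006, 0.1129] q [-0.19, 0.47, 1.87, 0.58, 0.9, -0.41] t 10.075
```

To row units: 0.113 m is 0.1507, 0.09 m is 0.12, 0.006 rad is 0.0019.

>>> move_arm(motion=[[0,0.0019,0,0,-0.0007,0.0667,0.0854],[0,0.0019,0,0,-0.0007,0.12,0.0854],[0,0.0019,0,0,-0.0007,0.1507,0.0854],[0,0.0019,0,0,-0.0007,0.1507,0.0854],[0,0.0019,0,0,-0.0007,0.1507,0.05],[0,0.0019,0,0,-0.0007,0.1507,0.05],[0,0.0019,0,0,-0.0007,0.1507,0.05],[0,0.0019,0,0,-0.0007,0.1507,0.05]], grip_force=60)

```text
clock: 11.08
eef_pos: [595.6, 85.8, 3.6]
tcp_rot: [3.141, -0.454, 1.396]
contact_force: [1.0, -0.2, 6.3]
opening: 0.689
grasp_force: 64.7
```

```bash
python3 - <<'E'
from h import *
s=sensors.sense();p=s['eef_pos'];print(p,s['opening'],s['contact_force'],s['grasp_force'],s['tcp_rot'])
l=np.array([np.cos(np.radians(80)),np.sin(np.radians(80)),0])
print("along l",(p-[599,106.7,14])@l, R.from_euler('xyz',s['tcp_rot']).as_matrix()[:,2])
goal(p+[0,0,256],R.from_euler('xyz',s['tcp_rot']).as_matrix()[:,2],R.from_euler('xyz',s['tcp_rot']).as_matrix()[:,1])
E
```

```text
[595.58593036  85.80846506   3.62714353] 0.6892005910891971 [ 1.01593677 -0.18056859  6.34364007] 64.73260760307312 [ 3.14117298 -0.45397843  1.39633053]
along l -21.166992557723628 [ 0.07653675  0.43181419 -0.89870942]
turn [0.0, 0.0, 0.0] shift [0.1123, 0.0001, -0.2301] q [-0.11, 0.64, 1.9, 0.73, 0.72, -0.52] t 11.075
```

To row units: -0.2297 m is -0.3063, -0.197 m is -0.2627.

>>> move_arm(motion=[[0,0,0,0.016,0,-0.0333,0.05],[0,0,0,0.0533,0,-0.1093,0.05],[0,0,0,0.0907,0,-0.1853,0.05],[0,0,0,0.128,0,-0.2627,0.05],[0,0,0,0.1493,0,-0.3063,0.05],[0,0,0,0.1493,0,-0.3063,0.05]])

```text
clock: 11.82
eef_pos: [596.5, 85.6, 261.8]
tcp_rot: [3.136, -0.453, 1.399]
contact_force: [0.3, 0.1, -3.8]
opening: 0.694
grasp_force: 65.9
```

```bash
python3 - <<'E'
from h import *
s=sensors.sense();print(s['eef_pos'],s['opening'],s['contact_force'],s['grasp_force'])
goal((530,20,275),-.438*np.array([0,0,1])-.899*np.array([.052,.9986,0]),(.9986,-.052,0))
E
```

```text
[596.47953931  85.60356969 261.80273743] 0.6940756546088916 [ 0.25027355  0.14322772 -3.76368116] 65.88080406188965
turn [-0.039, -1.5684, -0.1303] shift [-0.0625, -0.054, -0.0455] q [-0.11, 0.28, 1.75, 0.5, 1.13, -0.16] t 11.825
```

To row units: -0.0625 m is -0.0833, -0.054 m is -0.072, -1.5684 rad is -0.4992.

>>> move_arm(motion=[[-0.0124,-0.4992,-0.0415,-0.0833,-0.072,-0.0607,0.05],[-0.0124,-0.4992,-0.0415,-0.0833,-0.072,-0.0607,0.05],[-0.0124,-0.4992,-0.0415,-0.0833,-0.072,-0.0607,0.05],[-0.0124,-0.4992,-0.0415,-0.0833,-0.072,-0.0607,0.05],[-0.0124,-0.4992,-0.0415,-0.0833,-0.072,-0.0607,0.05],[-0.0124,-0.4992,-0.0415,-0.0833,-0.072,-0.0607,0.05],[-0.0124,-0.4992,-0.0415,-0.0833,-0.072,-0.0607,0.05],[-0.0124,-0.4992,-0.0415,-0.0833,-0.072,-0.0607,0.05]])

```text
clock: 12.82
eef_pos: [528.3, 21.1, 270.4]
tcp_rot: [-3.134, 1.048, 1.523]
contact_force: [-0.2, -0.2, -2.5]
opening: 0.692
grasp_force: 66.0
```

```bash
python3 - <<'E'
from h import *
s=sensors.sense();print(s['eef_pos'],s['opening'],s['contact_force'],s['grasp_force'])
goal((519,-162,235),-.438*np.array([0,0,1])-.899*np.array([.052,.9986,0]),(.9986,-.052,0))
E
```

```text
[528.34458333  21.06386101 270.38131415] 0.6916004545808548 [-0.24680007 -0.17272957 -2.53210325] 65.98651170730591
turn [-0.0036, -0.0694, 0.0022] shift [-0.0609, 0.0007, 0.1765] q [0.53, 0.51, 1.72, -0.81, 1.64, 0.84] t 12.825
```

To row units: 0.1765 m is 0.2353, -0.0609 m is -0.0812, -0.0694 rad is -0.0221.

>>> move_arm(motion=[[-0.0011,-0.0221,0.0007,-0.0812,0.0009,0.2353,0.05],[-0.0011,-0.0221,0.0007,-0.0812,0.0009,0.2353,0.05],[-0.0011,-0.0221,0.0007,-0.0812,0.0009,0.2353,0.05],[-0.0011,-0.0221,0.0007,-0.0812,0.0009,0.2353,0.05],[-0.0011,-0.0221,0.0007,-0.0812,0.0009,0.2353,0.05],[-0.0011,-0.0221,0.0007,-0.0812,0.0009,0.2353,0.05]])

```text
clock: 13.58
eef_pos: [519.2, -161.3, 234.4]
tcp_rot: [3.14, 1.111, 1.517]
contact_force: [-0.2, -0.1, -2.0]
opening: 0.686
grasp_force: 67.2
```

```bash
python3 - <<'E'
from h import *
s=sensors.sense();print(s['eef_pos'],s['opening'],s['contact_force'],s['qpos'].round(2))
im,d=grab_frame("side")
save("p3",cv2.resize(im[80:240,230:390],(400,400)))
lean(d,(518,-152),(145,222))
w=cloud("side",d);m=(w[...,2]>130)&(abs(w[...,0]-518)<35)&(abs(w[...,1]+139)<10);print("low",np.nanmin(w[m][:,2]))
for z in(181,169,158):goal((519,-162,z),-.438*np.array([0,0,1])-.899*np.array([.052,.9986,0]),(.9986,-.052,0))
E
```

```text
[ 519.1951943  -161.2852984   234.41628092] 0.6863851002025941 [-0.2171951  -0.0948238  -1.97061675] [ 0.26  0.49  1.92 -1.04  1.42  0.88]
face n [ 0.039  0.999 -0.001] centre [ 516.6 -137.5  189. ] ext [ 486.7 -139.9  153.6] [ 546.  -135.1  221. ] 146
low 151.89131508061178
turn [0.0001, -0.0058, -0.0009] shift [0.0476, -0.0003, 0.0245] q [0.26, 0.49, 1.92, -1.04, 1.42, 0.88] t 13.625
turn [0.0001, -0.0058, -0.0009] shift [0.0584, -0.0003, 0.0298] q [0.26, 0.49, 1.92, -1.04, 1.42, 0.88] t 13.625
turn [0.0001, -0.0058, -0.0009] shift [0.0682, -0.0003, 0.0347] q [0.26, 0.49, 1.92, -1.04, 1.42, 0.88] t 13.625
```

View pics/p3.png

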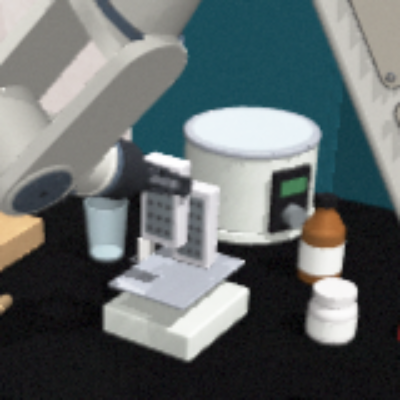

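The second cassette hangs upright above the near half of the pan at (165,200), clear of the first at (203,225). Lowering.

To row units: 0.053 m is 0.0707, 0.0272 m is 0.0363, -0.0058 rad is -0.0018.

>>> move_arm(motion=[[0,-0.0018,0,0.0333,0,0.0171,0.05],[0,-0.0018,0,0.06,0,0.0307,0.05],[0,-0.0018,0,0.0707,0,0.0363,0.05],[0,-0.0018,0,0.0707,0,0.0363,0.05],[0,-0.0018,0,0.0707,0,0.0363,0.05]])

```text
clock: 14.25
eef_pos: [519.2, -162.8, 175.7]
tcp_rot: [3.138, 1.118, 1.514]
contact_force: [-0.3, 0.2, -1.0]
opening: 0.688
grasp_force: 67.1
```

```bash
python3 - <<'E'
from h import *
s=sensors.sense();print(s['eef_pos'],s['contact_force'],s['wrist_torque'])
goal((519,-162,156),-.438*np.array([0,0,1])-.899*np.array([.052,.9986,0]),(.9986,-.052,0))
E
```

```text
[ 519.23681442 -162.78019165  175.74493918] [-0.32500959  0.1659509  -0.97090796] [ 0.76810991 -0.05867924 -0.02290381]
turn [-0.0005, 0.0004, -0.0019] shift [0.0181, -0.0003, 0.008] q [0.26, 0.6, 1.93, -1.06, 1.37, 0.98] t 14.25
```

To row units: 0.0178 m is 0.0237, 0.008 m is 0.0107.

>>> move_arm(motion=[[0,0,0,0.0067,0,0.0029,0.05],[0,0,0,0.0107,0,0.0048,0.05],[0,0,0,0.0147,0,0.0065,0.05],[0,0,0,0.0187,0,0.0083,0.05],[0,0,0,0.0213,0,0.0095,0.05],[0,0,0,0.0237,0,0.0105,0.05],[0,0,0,0.0237,0,0.0105,0.05],[0,0,0,0.0237,0,0.0105,0.05]])

```text
clock: 15.25
eef_pos: [518.8, -162.4, 155.7]
tcp_rot: [3.14, 1.118, 1.516]
contact_force: [0.7, -1.1, 0.9]
opening: 0.69
grasp_force: 67.3
```

```bash
cat >>h.py <<'E'
def panz(d,n="side"):
    w=cloud(n,d);m=(w[...,2]>55)&(w[...,2]<110)&(w[...,0]>455)&(w[...,0]<560)&(w[...,1]>-130)&(w[...,1]<-112)
    print("pan z",np.median(w[m][:,2]),m.sum())
E
python3 - <<'E'
from h import *
s=sensors.sense();print(s['eef_pos'],s['contact_force'],s['wrist_torque'])
im,d=grab_frame("side");panz(d);panz(np.load("side0.npy"))
lean(d,(518,-152),(80,140))
E
```

```text
[ 518.81323778 -162.38925548  155.66365937] [ 0.66910451 -1.13375226  0.86824221] [ 0.31238405 -0.08475606  0.08944055]
pan z 72.87065390079783 79
pan z 100.33934062868252 79
face n [ 0.06   0.998 -0.001] centre [ 519.4 -139.2  112.4] ext [ 487.9 -142.    81.1] [ 546.9 -136.1  139.9] 112
```

>>> move_arm(motion=[[0,0,0,0,0,0,0.066],[0,0,0,0,0,0,0.075],[0,0,0,0,0,0,0.0854],[0,0,0,0,0,0,0.0854],[0,0,0,0,0,-0.0267,0.0854],[0,0,0,0,0,-0.08,0.0854],[0,0,0,0,0,-0.16,0.0854],[0,0,0,0,0,-0.2,0.0854]])

```text
clock: 16.3
eef_pos: [526.7, -24.1, 222.9]
tcp_rot: [3.136, 1.116, 1.514]
contact_force: [0.2, -1.3, 0.0]
opening: 0.999
grasp_force: 0.0
```

```bash
python3 - <<'E'
from h import *
s=sensors.sense();print(s['eef_pos'],s['contact_force'],s['opening'])
im,d=grab_frame("side");im2,d2=grab_frame("top")
save("p4",np.hstack([cv2.resize(im[80:240,230:390],(400,400)),cv2.resize(im2[100:260,280:440],(400,400))]))
panz(d);panz(d2,"top");panz(np.load("top0.npy"),"top");lean(d,(518,-152),(80,192))
E
```

```text
[526.70599748 -24.11881827 222.85750698] [ 0.22645648 -1.26334372  0.00606618] 0.9991423600512269
pan z 72.89644578960593 80
pan z 71.6851641202129 181
pan z 99.42166588708938 189
face n [ 0.081  0.997 -0.007] centre [ 518.7 -138.8  134.8] ext [ 486.3 -142.7   80.1] [ 547.4 -135.1  191.9] 212
```

View pics/p4.png

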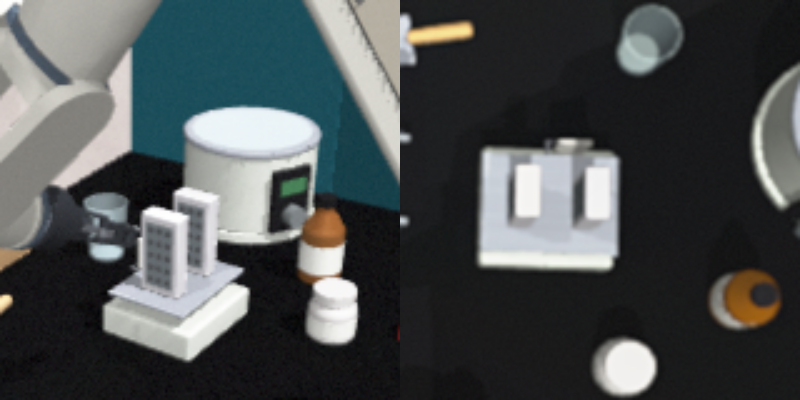

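Both cassettes stand upright and apart at (165,250) and (195,230), with the arm clear. The pan is down about 27.5 mm, past the 17.5 mm mark and short of the stop. The third cassette was never touched. Handing in.

```bash
python3 -c "
from h import *
print(order.sign_off())"
```

```text
the job is handed in; nothing more can be done
None
```

I handed the job in at about 16 s with two cassettes standing upright on the pan, released, and the third left lying flat on the bench; the pan is down about 27.5 mm, so the pointer should be about 10 mm below the mark, and the hand-in returned no verdict.

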